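# Hang the long hook on the slatwall rack

## Robot

A 6-joint arm with a two-finger parallel gripper is mounted at the origin on the work surface. World frame = base frame: x ahead of the robot, y to its left, z up, the work surface at z = 0. Lengths are in m, angles in degrees, forces in N, time in s.
With the tool pointing down it reaches from about 0.4 to 0.825 m from the base axis. Payload 7 kg.
Tool frame: the origin (TCP) lies midway between the tips of the shut fingers; the grasp point (between the pads) lies 19 mm behind it; z points along the fingers, y is the direction in which the jaws open and shut (so a half turn about z gives the same grasp; the last joint's range is limited). The gripper opens to 88 mm and grips with 3 to 60 N. Pads are 19 mm wide; open, the fingers measure 130 mm over their backs; the gripper's body (78 mm by 193 mm) begins 47 mm behind the grasp point.
Start: joints at [-55.858, 20.546, 0.682, 0, -70.136, -16.507], TCP at [0.204, -0.643, 0.227] pointing down, gripper open.
Joint ranges: [-176.03, 176.03], [-82.01, 121.73], [-58.28, 71.71], [-173.87, 95.51], [-174.79, -0.11], [-173.66, 173.66]. Speed limits (degrees/s): [136.94, 136.94, 172.46, 180, 180, 180].

## Interface

Orientations are given as a 3x3 rotation matrix whose columns are the frame's x, y, z axes.
In Python, from rig import robot gives the robot as it stands. Calls block until the motion is done:
- robot.goto(position, orientation): joint-space move of the TCP to a pose.
- robot.servo_line(position, ori=None, speed=0.15): straight line of the TCP; ori=None keeps the orientation; speed is the mean speed in m/s.
- robot.movej(angles): joint-space move.
- robot.move_gripper(opening): opening from 0.0 (shut) to 1.0 (fully open); the grip force is fixed at half the most; returns when the fingers have stopped.
- robot.dwell(seconds).
- robot.ik(position, orientation): joint angles nearest the present ones, or None.
- robot.grab_frame(name): name is "side" or "top" or "wrist"; returns (picture, depth): 420x560x3 uint8, red, green, blue; 420x560 float32, m along the optical axis (not along the pixel's ray), 0 where there is no reading.
- robot.camera_info(name): a dict with "vfov" (degrees; the focal length in pixels is half the picture's height over the tangent of half this angle, whatever the lens; pixels are square), "cx", "cy" (the principal point, pixels), "view" (4x4, takes a point from world to camera coordinates); the wrist camera has in their place "T_tool_cam" (4x4, takes a point from camera to tool coordinates, whose origin is the TCP and whose axes are the flange's). Camera axes: x right, y down, z forward; pixel columns grow to the right and rows downward; lengths in m; the calibration is good to about 2 mm. A picture is of the moment at which its call begins: read the wrist's pose just before it. camera_info takes no time and is no camera call.
A pose or a line that the arm cannot do raises robot.Unreachable and nothing moves.
- robot.job_done(): hands the job in, once; it reports no verdict.
Readings, each from a call of its own:
- robot.read_t(): time.
- robot.read_qpos(): joint angles.
- robot.read_qvel(): joint speeds.
- robot.read_effort(): joint torques, N m.
- robot.read_position(): TCP position.
- robot.read_tcp_rot(): TCP orientation.
- robot.read_force(): force on the tool from outside, world axes, zero at the start.
- robot.read_ft_torque(): the same for the moment, N m.
- robot.read_grip_width(): opening from 0.0 (shut) to 1.0 (fully open).
Only numpy, scipy, OpenCV 4.12 (cv2) and the standard library are available. Lean on these libraries where they do the work, as an engineer would, in place of code of your own. Each camera call takes 0.05 s, during which the arm holds its last target. There are 200 camera calls.

## Task

Take the loose hook with the long arm and hang it in the upper groove of the slatwall rack, in the free place midway between the two fitted hooks: tip it to get its tongue into the groove, then swing it down until it hangs fully home with its back plate flat on the face. The panel's exact height is not known, so feel for the groove and do not force it (keep under 25 N), and leave everything else where it is.

Things in the scene. Friction and masses are not known exactly. Their poses are not given: they have to be found in the camera images.
- rack: Bench-top slatwall rack, aluminium panel 320 mm wide, 30 mm thick, face turned away from the robot. Origin: on the bench below the middle of the FACE; x straight out of the face, y along the grooves, z up. The panel is clamped to 2 posts behind it at an UNMEASURED height, within 30 mm up or down of nominal: feel for it. It does not shift. All points below are at the nominal height.
- rack_top (a point): Nominal middle of the top front edge of the panel, 230 mm over the bench; axes as the rack's. The top is flat and solid over the whole thickness (x -30 to 0). True height within 30 mm of this, and everything on the panel shifts with it: the upper groove's mouth always lies from 20 to 40 mm below the top edge.
- rack_groove (a point): Nominal: middle of the free place, on the lower edge of the upper groove's mouth, at the face; 190 mm over the bench (true: within 30 mm). Axes as the rack's. Mouth 20 mm tall, full width. Short hooks are fitted at y +108 and -108 mm (plates 50 mm wide, arms 65 mm long). A second, lower groove (75 mm below) is not to be used.
- rack_channel (a point): Nominal: on the channel floor behind the mouth, 14 mm behind the face; axes as the rack's. The front lips are 4 mm thick (x -4 to 0); behind them the channel is open from x -24 to -4, floor level with the mouth's lower edge, and reaches up behind the upper lip to 16 mm above the mouth's upper edge.
- long_hook: The loose aluminium hook with the LONG arm, about 0.2 kg, lying on its arm on the bench. Origin: bottom edge of the rear face of its back plate, mid-width; x along the arm away from the plate, z up as it lies and as it hangs. Plate 50 mm wide, 5 mm thick (x 0 to 5), 56 mm tall. Hung home, the rear face lies flat on the rack's face, origin at rack x 0, nominal z 138 mm.
- hook_arm (a point): Where to grip: middle of the long hook's arm, hook x 65, z 17 mm; axes as the hook's. The arm is a solid blade 14 mm wide (y), z 0 to 34, from the plate to x 125 mm, its last 8 mm upturned to z 48.
- hook_web (a point): Where the web's underside meets the plate's rear face (hook x 0, z 52 mm); axes as the hook's. The web, 50 mm wide, 4 mm thick (z 52 to 56), runs back to x -11. Hung home, its underside rests on the lower edge of the groove's mouth and the hook's own weight keeps the plate flat on the face.
- tongue_tip (a point): Middle of the tongue's top edge (hook x -9, z 76 mm); axes as the hook's. The tongue, 50 mm wide, 4 mm thick (x -11 to -7), rises from the web; web and tongue are 24 mm tall, more than the 20 mm mouth: it enters only with the arm's free end tipped up some 40 to 45 degrees, moving in and up; swing the arm down as the tongue rises behind the upper lip.
- short_hook: The other loose hook lying on the bench, the same but with a 65 mm arm; not to be used. Origin and axes as for the long hook.
- screwdriver: Screwdriver lying on the bench, bystander; axes x along it.
- spanner: Steel spanner lying on the bench, bystander; x along it.
- screw_jar: Glass jar, 60 mm across, 75 mm tall, bystander; origin under its middle.
- oil_can: Grey can, 64 mm across, 120 mm tall, bystander; origin under its middle.
- tape_measure: Tape measure 70 x 35 x 60 mm, bystander; origin under its middle.
- offcut: Wood offcut 120 x 45 x 35 mm, bystander; origin under its middle.
- mug: Mug 80 mm across, 90 mm tall, bystander; origin under its middle.
Not all that is in view belongs to the job. Leave any purple, red or turquoise look-alike of the long_hook alone.

How it is judged:
By the outcome, as a careful person would: the job done as asked, in the order asked, and still so for the second after the job is handed in, with the robot touching nothing.
It also fails if it takes over 64 s, if anything falls off the work surface, if the arm or the gripper's body presses on something with over 40 N, if the wrist force passes 120 N, or if a joint passes its speed limit or range.

## Working session

There is one attempt and no reset: what is moved stays moved. The work goes in short steps, each a Python script; the robot and the scene stay as the last script left them, time stands still between calls to the robot, and variables do not carry over. Pictures are saved under pics/ and viewed, about 8 in all and at most 12, crops included, and the job is handed in when it is done.

```bash
ls; mkdir -p pics
python3 - <<'E'
from rig import robot
import cv2,numpy as np
for n in("top","side"):
    p,d=robot.grab_frame(n); cv2.imwrite(f"pics/{n}0.png",p[:,:,::-1]); np.savez(f"{n}0.npz",p=p,d=d)
    i=robot.camera_info(n); print(n,i)
print(robot.camera_info("wrist"),robot.read_t())
E
```

```text
pics
top {'vfov': 52.93790181327435, 'cx': 278.6242596290336, 'cy': 207.2887579090666, 'view': array([[ 2.87599100e-02, -9.99583162e-01,  2.52403051e-03,
        -1.65478386e-01],
       [-9.92525706e-01, -2.88562653e-02, -1.18575032e-01,
         4.82586636e-01],
       [ 1.18598439e-01,  9.05042068e-04, -9.92941887e-01,
         1.30652659e+00],
       [ 0.00000000e+00,  0.00000000e+00,  0.00000000e+00,
         1.00000000e+00]])}
side {'vfov': 43.089641097632935, 'cx': 279.8893989759736, 'cy': 204.33999962456184, 'view': array([[ 0.79135932, -0.61134309, -0.00317114, -0.44835205],
       [-0.44281384, -0.56961317, -0.69242815,  0.25244079],
       [ 0.42150484,  0.54936369, -0.72147987,  1.71108015],
       [ 0.        ,  0.        ,  0.        ,  1.        ]])}
{'vfov': 59.560703669013705, 'cx': 282.04033473623764, 'cy': 210.74156991793416, 'T_tool_cam': array([[ 2.93444196e-04, -9.67542148e-01, -2.52709529e-01,
         6.74513043e-02],
       [ 9.99999906e-01,  3.64558240e-04, -2.34582742e-04,
         5.59582056e-04],
       [ 3.19096031e-04, -2.52709436e-01,  9.67542164e-01,
        -1.58416000e-01],
       [ 0.00000000e+00,  0.00000000e+00,  0.00000000e+00,
         1.00000000e+00]])} 0.1
```

View pics/top0.png

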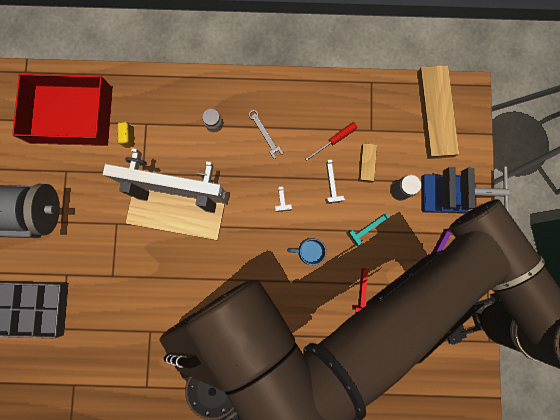

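View pics/side0.png

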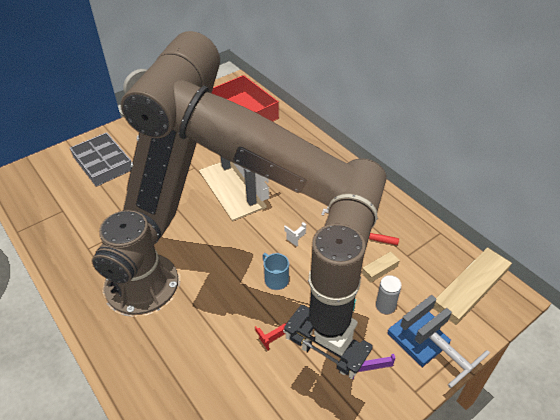

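Top view: there are five candidate T-shaped hooks. White long-armed at (333,180), white short-armed at (283,200), turquoise (368,229), red (362,290) and purple (443,242). Only (333,180) is both bare aluminium and long-armed. The rack is at (165,182), its face toward +x (image up) with two fitted hooks at (135,157) and (208,172). Next: measure these and check with an enlarged crop.

```bash
cat > h.py <<'E'
import numpy as np,cv2
from rig import robot
def K(i): return 210/np.tan(np.radians(i['vfov']/2))
def cloud(d,i,T):
    """world points for all pixels; T camera->world"""
    f=K(i); v,u=np.mgrid[0:420,0:560]
    P=np.dstack([(u-i['cx'])/f*d,(v-i['cy'])/f*d,d]); 
    return P@T[:3,:3].T+T[:3,3]
def fixed(n,d):
    i=robot.camera_info(n); return cloud(d,i,np.linalg.inv(i['view']))
E
python3 - <<'E'
from h import *
z=np.load('top0.npz');p,d=z['p'],z['d']
W=fixed('top',d)
print('bench z',np.median(W[230:270,80:130,2]),'valid',(d>0).mean())
hsv=cv2.cvtColor(p,cv2.COLOR_RGB2HSV)
m=((hsv[...,1]<50)&(hsv[...,2]>120)).astype(np.uint8)
for nm,(x0,x1,y0,y1) in dict(long=(318,350,150,215),short=(270,297,180,218),rack=(95,235,140,215)).items():
    mm=np.zeros_like(m);mm[y0:y1,x0:x1]=m[y0:y1,x0:x1]
    Q=W[mm>0];print(nm,len(Q),np.percentile(Q,[1,25,50,75,99],axis=0).round(4).tolist())
    (c,s,a)=cv2.minAreaRect(Q[:,:2].astype(np.float32));print(c,s,a)
    if nm=='rack':
        T=Q[(Q[:,2]>.19)];print(len(T),np.median(T[:,2]),T[:,2].std(),cv2.minAreaRect(T[:,:2].astype(np.float32)))
c=np.hstack([cv2.resize(p[140:220,300:360],None,fx=6.5,fy=6.5,interpolation=2),cv2.resize(p[140:220,95:140],None,fx=6.5,fy=6.5,interpolation=2)])
c=np.hstack([cv2.resize(p[145:215,265:360],None,fx=4,fy=4),cv2.resize(p[145:215,95:235-40],None,fx=4,fy=4)])
cv2.imwrite('pics/crop1.png',c[:,:,::-1])
E
```

```text
bench z -0.0006103953806777529 valid 0.9961394557823129
long 251 [[0.505, -0.3508, -0.0022], [0.521, -0.3251, 0.0326], [0.5591, -0.3179, 0.0357], [0.6011, -0.3118, 0.0539], [0.6591, -0.2741, 0.081]]
(0.48366716504096985, -0.2741967439651489) (0.12856322526931763, 0.37215855717658997) 70.93728637695312
short 164 [[0.4733, -0.1876, -0.001], [0.4848, -0.1679, 0.0328], [0.4976, -0.1604, 0.0457], [0.5238, -0.1546, 0.0574], [0.5491, -0.1403, 0.0788]]
(0.512582540512085, -0.1619955152273178) (0.07552926242351532, 0.052567947655916214) 8.222025871276855
rack 1518 [[0.4968, 0.0136, 0.1099], [0.5198, 0.0718, 0.2228], [0.5338, 0.1629, 0.2248], [0.5487, 0.2562, 0.2265], [0.6166, 0.3256, 0.2309]]
(0.5241753458976746, 0.0912586897611618) (0.6040207743644714, 0.1608201563358307) 66.21369171142578
1290 0.22538997407332428 0.07021958685131167 ((0.4863663613796234, 0.0702197253704071), (0.5350183844566345, 0.1085965558886528), 66.21369171142578)
```

View pics/crop1.png

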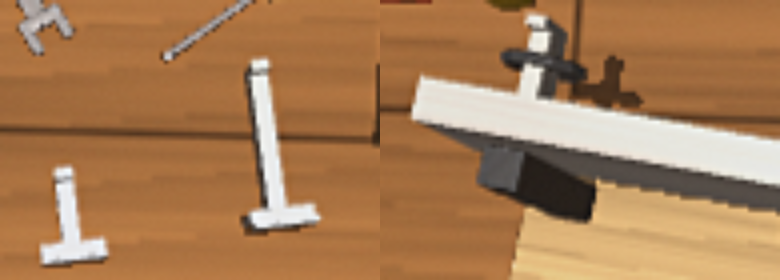

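The crop confirms it: (333,180) is the plain aluminium hook with the long arm (about twice the short one's) and its plate end toward the robot. Next: robust fits, then an insertion path in the rack's x–z plane.

```bash
cat > plan.py <<'E'
# hook in rack plane: W=(x,z) of web root, th tip angle; find max-clearance monotone path by Dijkstra
import numpy as np,heapq
from scipy.ndimage import distance_transform_edt
r=.25; X=np.arange(-60,80,r); Z=np.arange(-90,90,r)   # raster of panel solid (mm), z=0 mouth lower edge
xx,zz=np.meshgrid(X,Z,indexing='ij')
sol=(xx<=0)&(xx>=-30)&(zz<=40)
sol&=~((xx>=-24)&(xx<=-4)&(zz>0)&(zz<36)); sol&=~((xx>=-4)&(zz>0)&(zz<20))
D=distance_transform_edt(~sol)*r
def rect(x0,x1,z0,z1,s=1.):
    t=np.linspace(0,1,int(max(x1-x0,z1-z0)/s)+1)
    return np.concatenate([np.c_[x0+t*(x1-x0),0*t+z0],np.c_[x0+t*(x1-x0),0*t+z1],np.c_[0*t+x0,z0+t*(z1-z0)],np.c_[0*t+x1,z0+t*(z1-z0)]])
H=np.concatenate([rect(-11,0,0,4),rect(-11,-7,0,24),rect(0,5,-52,4)])
def clear(x,z,th):
    c,s=np.cos(np.radians(th)),np.sin(np.radians(th))
    px=x+H[:,0]*c-H[:,1]*s; pz=z+H[:,0]*s+H[:,1]*c
    i=np.clip(np.round((px-X[0])/r).astype(int),0,len(X)-1); j=np.clip(np.round((pz-Z[0])/r).astype(int),0,len(Z)-1)
    return D[i,j].min()
if __name__=="__main__":
    xs=np.arange(0,36.1,1); zs=np.arange(-26,20.1,1); ts=np.arange(0,51,2.5)
    C=np.array([[[clear(x,z,t) for t in ts] for z in zs] for x in xs])
    # start: x=36, th=45 ; goal: th=0,x=1,z=2
    goal=(int(1),int(np.where(zs==2)[0][0]),0)
    start=(36,int(np.where(zs==-10)[0][0]),int(np.where(ts==45)[0][0]))
    print('clear start/goal',C[start],C[goal])
    for lim in(3,2.5,2.25,2,1.75,1.5,1.25,1,.75,.5):
        free=C>=lim
        near=np.zeros_like(free); near[:3,:,:5]=C[:3,:,:5]>=min(lim,.7); free|=near
        dist={start:0};prev={};q=[(0,start)]
        while q:
            d,n=heapq.heappop(q)
            if n==goal:break
            if d>dist[n]:continue
            for a in(-1,0,1):
              for b in(-1,0,1):
                for e in(-1,0,1):
                    m=(n[0]+a,n[1]+b,n[2]+e)
                    if min(m)<0 or m[0]>=len(xs) or m[1]>=len(zs) or m[2]>=len(ts) or not free[m]:continue
                    nd=d+np.sqrt(a*a+b*b+e*e)*(1+2/max(C[m],.3)**1)
                    if nd<dist.get(m,1e9):dist[m]=nd;prev[m]=n;heapq.heappush(q,(nd,m))
        if goal in prev:
            p=[goal]
            while p[-1]!=start:p.append(prev[p[-1]])
            p=p[::-1];print('lim',lim)
            P=np.array([(xs[a],zs[b],ts[c],C[a,b,c]) for a,b,c in p]);print(P[::2].tolist());np.save('path.npy',P);break
E
python3 plan.py
python3 - <<'E'
from h import *
z=np.load('top0.npz');p,d=z['p'],z['d'];W=fixed('top',d)
hsv=cv2.cvtColor(p,cv2.COLOR_RGB2HSV);m=(hsv[...,1]<50)&(hsv[...,2]>120)
def roi(x0,x1,y0,y1):
    a=np.zeros(m.shape,bool);a[y0:y1,x0:x1]=1;return a&m
q=W[roi(95,235,140,215)];q=q[(q[:,2]>.215)&(q[:,2]<.24)]
print('racktop',len(q),np.median(q[:,2]),q[:,2].std(),cv2.minAreaRect(q[:,:2].astype(np.float32)))
for nm,r in(('long',(318,350,150,215)),('short',(270,297,180,218))):
    q=W[roi(*r)];a=q[(abs(q[:,2]-.034)<.008)];v=np.linalg.svd(a[:,:2]-a[:,:2].mean(0))[2][0]
    print(nm,len(a),np.median(a[:,2]),a.mean(0),np.degrees(np.arctan2(*(v*np.sign(v[0]))[::-1])))
    t=q[(q[:,2]>.047)&(q[:,2]<.09)];print(len(t),np.percentile(t,[2,50,98],axis=0).round(4).tolist())
E
```

```text
clear start/goal 11.25 1.0
lim 3
[[36.0, -10.0, 45.0, 11.25], [34.0, -8.0, 45.0, 9.334077351297235], [32.0, -6.0, 45.0, 7.945124291035352], [30.0, -4.0, 45.0, 7.424621202458749], [28.0, -2.0, 45.0, 7.25], [26.0, 0.0, 45.0, 7.420411039827915], [24.0, 1.0, 45.0, 6.656763477847174], [22.0, 2.0, 45.0, 5.836308764964376], [20.0, 3.0, 45.0, 5.0], [18.0, 4.0, 45.0, 4.00780488547035], [16.0, 5.0, 45.0, 3.75], [14.0, 7.0, 45.0, 3.605551275463989], [12.0, 9.0, 45.0, 3.69120576505835], [10.0, 10.0, 42.5, 3.2015621187164243], [8.0, 10.0, 37.5, 3.25], [6.0, 10.0, 32.5, 4.0], [4.0, 10.0, 27.5, 4.716990566028302], [2.0, 9.0, 22.5, 4.75], [2.0, 9.0, 17.5, 4.589389937671455], [2.0, 7.0, 12.5, 3.48209706929603], [2.0, 5.0, 7.5, 2.692582403567252], [2.0, 3.0, 2.5, 2.0]]
racktop 1285 0.22536648250556168 0.002158821615215608 ((0.5306429862976074, 0.17033134400844574), (0.3204423189163208, 0.030665744096040726), 81.34130096435547)
long 155 0.03399824719968603 [ 0.58083561 -0.31656491  0.03372941] 8.463203429101288
79 [[0.5054, -0.3508, 0.0497], [0.5155, -0.324, 0.0579], [0.638, -0.3024, 0.08]]
short 72 0.03291609152267305 [ 0.51774464 -0.15931654  0.03336259] 9.197639585208902
78 [[0.4733, -0.1867, 0.0496], [0.4846, -0.162, 0.0578], [0.5452, -0.1404, 0.0789]]
```

Measured sizes agree: rack top 320×31 mm at z≈0.225, arm top at 34 mm. Now wrist views of the hook and rack, then a gentle closed-finger touch on the panel's top.

```bash
cat >> h.py <<'E'
def down(yaw):
    c,s=np.cos(np.radians(yaw)),np.sin(np.radians(yaw))
    return np.array([[c,s,0],[s,-c,0],[0,0,-1.]])   # tool x along yaw, z down
def wrist(name):
    T=np.eye(4);T[:3,3]=robot.read_position();T[:3,:3]=robot.read_tcp_rot()
    p,d=robot.grab_frame("wrist");cv2.imwrite(f"pics/{name}.png",p[:,:,::-1])
    i=robot.camera_info("wrist");W=cloud(d,i,T@i['T_tool_cam']);np.savez(name+'.npz',p=p,W=W,d=d);return p,W
E
python3 - <<'E'
from h import *
robot.goto([.575,-.317,.16],down(8.46)); robot.dwell(.2)
p,W=wrist('w_hook'); print(robot.read_t(),robot.read_position())
R=down(-8.66)
robot.goto([.5306,.1703,.30],R); robot.move_gripper(0); robot.dwell(.2)
q,V=wrist('w_rack'); print(robot.read_t(),robot.read_position(),robot.read_force(),robot.read_qpos())
def white(p):
    h=cv2.cvtColor(p,cv2.COLOR_RGB2HSV);return (h[...,1]<60)&(h[...,2]>110)
m=white(p);Q=W[m];Q=Q[(Q[:,2]>.025)&(Q[:,2]<.12)&(abs(Q[:,1]+.317)<.06)]
a=Q[abs(Q[:,2]-.034)<.005];print('arm',len(a),np.median(a[:,2]),cv2.minAreaRect(a[:,:2].astype(np.float32)))
t=Q[Q[:,2]>.045];print('upper',len(t),cv2.minAreaRect(t[t[:,0]<.56][:,:2].astype(np.float32)),np.percentile(t[t[:,0]<.56],[1,50,99],axis=0).tolist())
e=t[t[:,0]>.58];print('end',len(e),np.percentile(e,[2,50,98],axis=0).round(4).tolist())
m=white(q);Q=V[m];Q=Q[abs(Q[:,2]-.226)<.008];print('rack',len(Q),np.median(Q[:,2]),cv2.minAreaRect(Q[:,:2].astype(np.float32)))
c=np.hstack([p[:,:],q]);cv2.imwrite('pics/w2.png',cv2.resize(c,(800,300))[:,:,::-1])
E
```

```text
2.2583 [ 0.57472338 -0.31752217  0.16007681]
5.7833 [0.53059304 0.17033261 0.30000594] [ 0.46554624  0.44976001 -0.96377907] [ 3.79290419e+01  7.14119780e+00 -7.56405064e+00 -9.50272811e-04
 -7.52922442e+01  4.34129113e+01]
arm 2673 0.03424003771300249 ((0.57899010181427, -0.3157382309436798), (0.11228685081005096, 0.049080364406108856), 7.870231628417969)
upper 430 ((0.5240312218666077, -0.32322001457214355), (0.0013359980657696724, 0.04905826970934868), 8.566376686096191) [[0.520380442995284, -0.34630105076816114, 0.04506143990918506], [0.5241838248505747, -0.32412831715695, 0.048671644323550534], [0.5276239513665391, -0.30023453637032665, 0.05207427534503193]]
end 220 [[0.6348, -0.3126, 0.0468], [0.6388, -0.3058, 0.0482], [0.6427, -0.299, 0.0497]]
rack 19330 0.2262851153122964 ((0.5311156511306763, 0.17265751957893372), (0.32153743505477905, 0.03070957399904728), 81.4330825805664)
```

View pics/w2.png

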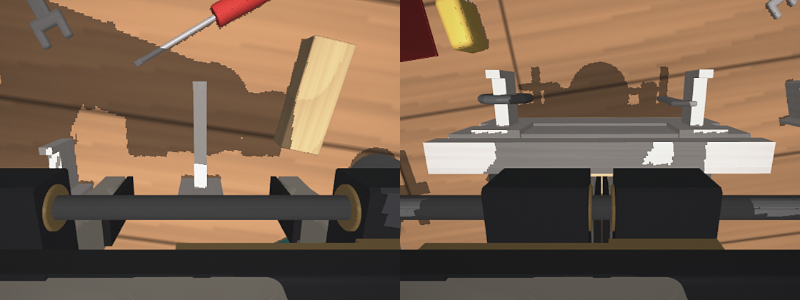

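Wrist view, left: the hook's arm with its upturned end at (200,90) and plate at (200,182). Right: the panel top at (430–770,155), both fitted hooks and a clear middle. Top and wrist agree within about 2 mm. Hook origin ≈(0.519,−0.3235), yaw 8.55°; rack face centre ≈(0.546,0.169), yaw −8.6°. Now touch the top and check IK.

```bash
cat >> h.py <<'E'
RY=-8.6; HO=np.array([.5191,-.3236,0]); HY=8.55; AL=10.; G=np.array([.068,0,.025])
def rz(y): 
    c,s=np.cos(np.radians(y)),np.sin(np.radians(y));return np.array([[c,-s,0],[s,c,0],[0,0,1.]])
def pitch(t): # tips +x up by t
    c,s=np.cos(np.radians(t)),np.sin(np.radians(t));return np.array([[c,0,-s],[0,1,0],[s,0,c]])
def tool(Rh,o):
    """TCP pose for hook orientation Rh, origin o (grasp lean AL)"""
    R=Rh@pitch(-AL)@np.diag([1,-1,-1.]); return o+Rh@G+R[:,2]*.019,R
FC=np.array([.5309,.1715,0])+rz(RY)@[.0153,0,0]   # face middle on bench
def hang(x,z,th,zg,dy=0.):
    """x,z mm of web root relative to mouth's lower edge zg (m)"""
    Rh=rz(RY)@pitch(th); w=FC+rz(RY)@[x/1000,dy,0]+[0,0,zg+z/1000]
    return tool(Rh,w-Rh@[0,0,.052])
E
python3 - <<'E'
from h import *
p=robot.read_position();R=robot.read_tcp_rot()
robot.servo_line([p[0],p[1],.235],speed=.1);robot.dwell(.2)
f0=np.array(robot.read_force());print(f0)
z=.235
while z>.21:
    z-=.001;robot.servo_line([p[0],p[1],z],speed=.02)
    f=np.array(robot.read_force())-f0
    if f[2]>2.5:break
print('touch',z,robot.read_position(),f,robot.read_t())
robot.servo_line([p[0],p[1],.30],speed=.15)
zg=z-.04
for a in((50,-10,45),(16,5,45),(8,10,37.5),(2,9,20),(1,1,0)):
    q=robot.ik(*hang(*a,zg));print(a,None if q is None else np.round(q,1))
Rh=rz(HY)
for h in(.1,0):print(h,np.round(robot.ik(*tool(Rh,HO+[0,0,h])),1),tool(Rh,HO+[0,0,h])[0])
E
```

```text
[ 0.39187205  0.29785003 -0.30026209]
touch 0.22599999999999998 [0.53075121 0.1703551  0.22643498] [-1.64043173 -0.44547219  4.81762075] 9.0333
(50, -10, 45) [ 22.4   8.4 -50.1  88.2 -17.2 -24.3]
(16, 5, 45) [ 28.3   4.9 -51.9  79.1 -20.5 -20. ]
(8, 10, 37.5) [ 37.7   6.7 -42.4  44.4 -28.5   6.4]
(2, 9, 20) [ 35.6  14.5 -19.6   9.2 -49.   40.1]
(1, 1, 0) [ 28.5  25.7  -1.   -6.3 -71.4  55.4]
0.1 [ -9.6  29.4  -3.8   3.4 -66.4 106.6] [ 0.58308163 -0.31398079  0.10628865]
0 [ -9.6  35.2  -8.6   3.8 -55.7 105.8] [ 0.58308163 -0.31398079  0.00628865]
```

The top is at z=0.2264 by touch, so the groove's lower edge is at ≈0.1864. The tip-up poses put the wrist near singular, so I'll use a larger grip lean (22°). Check IK, then grip and lift.

```bash
sed -i 's/AL=10.; G=np.array(\[.068,0,.025\])/AL=22.; G=np.array([.066,0,.026])/' h.py
python3 - <<'E'
from h import *
zg=.1864
for a in((50,-10,45),(16,5,45),(8,10,37.5),(2,9,20),(1,1,0)):
    q=robot.ik(*hang(*a,zg));print(a,None if q is None else np.round(q,1))
Rh=rz(HY)
p,R=tool(Rh,HO);print(p,robot.ik(p,R))
assert robot.ik(p,R) is not None
robot.goto(p+[0,0,.12],R);robot.move_gripper(.5)
robot.servo_line(p,speed=.1);print(robot.read_force())
robot.move_gripper(0);print('w',robot.read_grip_width()*88,robot.read_force(),robot.read_position())
robot.servo_line(p+[0,0,.15],speed=.12);robot.dwell(.1)
print(robot.read_grip_width()*88,robot.read_force(),robot.read_t())
wrist('w_grip')
for n in('side','top'):
    s,d=robot.grab_frame(n);np.savez(n+'1.npz',p=s,d=d)
    if n=='side':cv2.imwrite('pics/side1.png',cv2.resize(s[100:320,200:480],None,fx=2.4,fy=2.4)[:,:,::-1])
E
```

```text
(50, -10, 45) [ 35.9  11.8 -32.2  30.3 -32.9  21.7]
(16, 5, 45) [ 38.7   8.2 -34.5  30.1 -35.   19.7]
(8, 10, 37.5) [ 37.6  11.  -24.6  15.9 -44.6  33.4]
(2, 9, 20) [ 31.1  20.2  -6.3  -1.4 -65.1  50.9]
(1, 1, 0) [ 24.9  32.2   9.9 -12.  -86.3  59.2]
[ 0.57732808 -0.3148458   0.00838351] [ -8.04233854  40.81999712  -1.38568878   6.57573807 -69.08726667
 103.0876947 ]
[0.79660715 0.38750809 0.81667423]
w 13.961365291447407 [-0.21254724  0.24301555  1.50581971] [ 0.57735381 -0.31492552  0.00850441]
14.098046311552626 [ 0.27701939 -0.23563668 -1.6022813 ] 15.8917
```

View pics/side1.png

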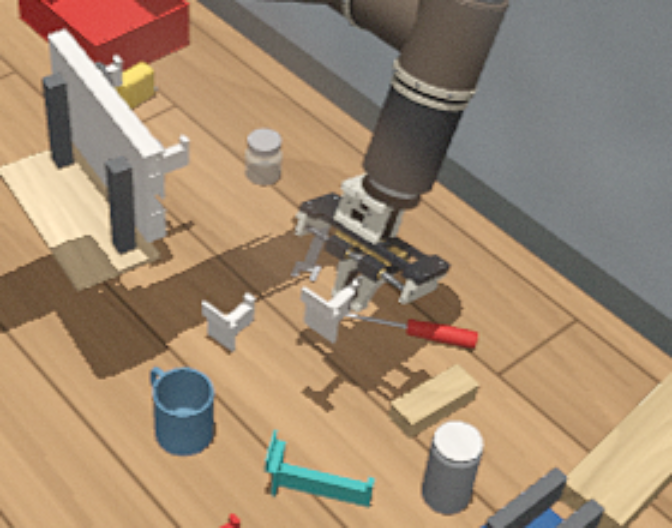

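The hook is held square: plate toward the robot, arm in the jaws. Check the in-hand pose from the wrist depth, then lift, transit over and take a pre-insertion pose.

Run:
```python
from h import *
z=np.load('w_grip.npz');W=z['W'];d=z['d']
R=robot.read_tcp_rot();P=robot.read_position()
Rh=R@np.diag([1,-1,-1.])@pitch(AL);o=P-R[:,2]*.019-Rh@G
L=(W-o)@Rh
m=(d>0)&(abs(L[...,1])<.005)&(L[...,0]>.02)&(L[...,0]<.14)&(L[...,2]>.02)&(L[...,2]<.06);Q=L[m]
for a,b in((.09,.105),(.105,.115),(.118,.124)):
    k=Q[(Q[:,0]>a)&(Q[:,0]<b)];print(a,len(k),np.median(k,axis=0).round(4))
print('end x',np.percentile(Q[Q[:,2]>.044][:,0],[2,98]))
a=Q[(Q[:,2]<.040)&(Q[:,0]>.085)&(Q[:,0]<.114)]
print('pitch err deg',np.degrees(np.arctan(np.polyfit(a[:,0],a[:,2],1)[0])))
zg=.1864
robot.servo_line(P+[0,0,.15],speed=.2)
robot.goto(*hang(70,120,45,zg));print(robot.read_t())
p,R=hang(40,-12,45,zg);robot.servo_line(p,R,speed=.12);robot.dwell(.2)
print(robot.read_position()-p,robot.read_force(),robot.read_t())
for n in('side','top'):
    s,d=robot.grab_frame(n);np.savez(n+'2.npz',p=s,d=d)
    cv2.imwrite(f'pics/{n}2.png',s[:,:,::-1])
s=np.load('side2.npz')['p'];t=np.load('top2.npz')['p']
cv2.imwrite('pics/pre.png',np.hstack([cv2.resize(s[60:250,170:320],(400,507)),cv2.resize(t[110:260,90:208],(400,507))])[:,:,::-1])
```

```text
0.09 947 [ 0.098  -0.      0.0337]
0.105 38 [ 0.1054 -0.0002  0.034 ]
0.118 686 [1.212e-01 1.000e-04 4.760e-02]
end x [0.11660185 0.12516682]
pitch err deg 0.21247480128532742
18.6667
[0.00031784 0.00022098 0.00064766] [-0.72622212  0.41080266 -1.66784301] 20.1417
```

View pics/pre.png

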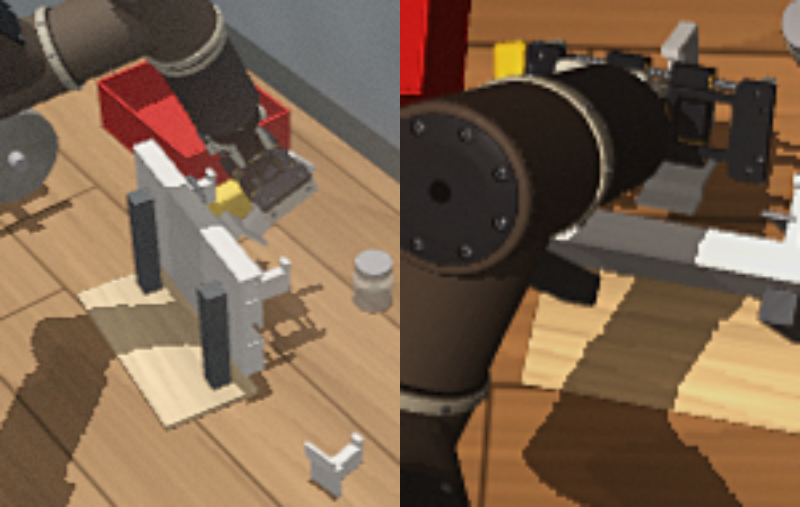

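Pose in hand matches the model to under 0.5 mm and 0.2°. The picture shows the hook tipped up in front of the panel, mid-gap, clear of the fitted hooks. Next: force-guarded insertion.

```bash
cat >> h.py <<'E'
def follow(pts,zg,f0,lim=6,speed=.04):
    for a in pts:
        p,R=hang(*a,zg);robot.servo_line(p,R,speed=speed)
        f=np.array(robot.read_force())-f0
        if np.linalg.norm(f)>lim: print('STOP at',a,f.round(1),robot.read_position()-p);return False
    print('ok',a,f.round(1),robot.read_t());return True
E
python3 - <<'E'
from h import *
f0=np.array(robot.read_force());zg=.1864
pts=[(28,-2,45),(22,2,45),(18,4.2,45),(15,6,45),(12,9,45),(10,10,42.5),(8,10,37.5),(6,10,32.5),(4,10,27.5),(2.5,9.3,22.5),(2,8.8,17.5),(2,7,12.5),(2,5,7.5)]
follow(pts,zg,f0)
print(robot.read_force())
s,d=robot.grab_frame('side');cv2.imwrite('pics/ins.png',cv2.resize(s[60:250,170:320],(600,760))[80:600][:,:,::-1])
E
```

```text
ok (2, 5, 7.5) [-0.5  0.7  0. ] 24.4667
[-0.20896503  0.93297103 -2.22402844]
```

The swing was free of contact. Now level off, feel down for the web seating on the lip, then feel inward for the face.

Run:
```python
from h import *
zg=.1864
robot.dwell(.2);f0=np.array(robot.read_force())
assert follow([(2,3,2.5),(2,2,0)],zg,f0)
robot.dwell(.2);f0=np.array(robot.read_force());n=rz(RY)[:,0]
def feel(x,z,dx,dz,k,lim):
    for i in range(k):
        x+=dx;z+=dz;robot.servo_line(*hang(x,z,0,zg),speed=.01)
        f=np.array(robot.read_force())-f0
        if (f[2] if dz else f@n)>lim:break
    print('x',x,'z',z,f.round(2),'fn',round(f@n,2),robot.read_t());return x,z
x,z=feel(2,2,0,-.5,10,2.5)
z+=.3
x,z=feel(x,z,-.5,0,10,3)
x,z=feel(x,z,0,-.3,4,3)
print(robot.read_position()-hang(x,z,0,zg)[0],robot.read_ft_torque())
```

```text
ok (2, 2, 0) [-0.2  1.6  0.4] 25.3167
x 2 z -1.0 [-0.92  0.06  5.56] fn -0.92 27.0167
x 1.0 z -0.7 [ 3.64 -0.98  5.32] fn 3.74 27.5167
x 1.0 z -1.0 [3.13 0.41 4.81] fn 3.03 27.7667
[ 1.41627566e-04 -3.30064990e-05  2.29234717e-05] [-0.32546007 -1.33798173 -0.01356309]
```

Web contact came at z −0.7 mm and face contact at x +1.0 mm, both where the geometry predicts, with forces under 7 N. Release, back off along the tool axis and look.

Run:
```python
from h import *
robot.move_gripper(.5);robot.dwell(.3)
P=robot.read_position();R=robot.read_tcp_rot()
robot.servo_line(P-R[:,2]*.13,speed=.12)
robot.goto(P+rz(RY)@[.03,0,.22],down(RY)); robot.dwell(.2)
p,W=wrist('w_end');s,d=robot.grab_frame('side');t,dt=robot.grab_frame('top')
print(robot.read_t(),robot.read_force())
L=(W-FC)@rz(RY)   # rack frame
for nm,(a,b) in dict(arm=(.02,.11),end=(.112,.13)).items():
    m=(abs(L[...,1])<.012)&(L[...,0]>a)&(L[...,0]<b)&(L[...,2]>.1)&(L[...,2]<.25);q=L[m]
    if len(q):
        q=q[q[:,2]>np.percentile(q[:,2],90)-.006]
        print(nm,len(q),np.median(q,axis=0).round(4),'x',np.percentile(q[:,0],[1,99]).round(4),'slope deg',np.degrees(np.polyfit(q[:,0],q[:,2],1)[0]).round(2))
print('expected arm top z',.1857-.052+.034,'end',.1857-.052+.048,'end x .117-.125')
cv2.imwrite('pics/end.png',np.hstack([cv2.resize(p,(440,330)),cv2.resize(s[90:240,180:330],(330,330))])[:,:,::-1])
```

```text
30.875 [-1.08075384  0.40976419  0.17937139]
arm 1253 [6.810e-02 1.000e-04 1.655e-01] x [0.0213 0.1092] slope deg -2.28
end 134 [1.232e-01 1.000e-04 1.772e-01] x [0.1194 0.1267] slope deg -12.65
expected arm top z 0.16770000000000002 end 0.18170000000000003 end x .117-.125
```

View pics/end.png

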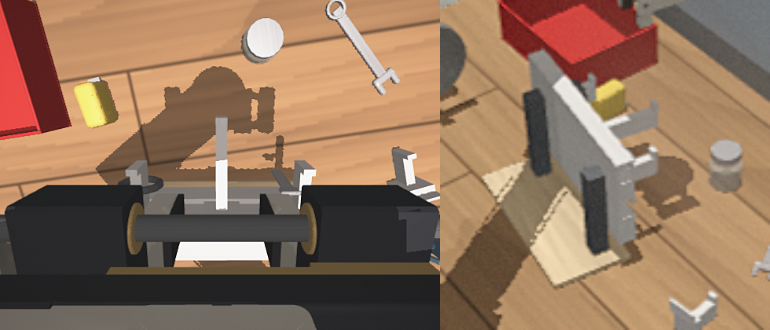

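The hook hangs mid-gap at (222,160), and the side view shows it on the face. But the arm reads about 2° tip-down, so check that against the fitted hooks as a control, with a second look from elsewhere.

```bash
cat > meas.py <<'E'
from h import *
def meas(W,tag):
    L=(W-FC)@rz(RY)
    for nm,y,x1 in(('long',0,.112),('L+',.108,.055),('R-',-.108,.055)):
        m=(abs(L[...,1]-y)<.009)&(L[...,0]>.012)&(L[...,0]<x1)&(L[...,2]>.155)&(L[...,2]<.175);q=L[m]
        if len(q)<25: print(tag,nm,len(q));continue
        for _ in range(3):
            c=np.polyfit(q[:,0],q[:,2],1);r=q[:,2]-np.polyval(c,q[:,0]);q=q[abs(r)<.003]
        e=L[(abs(L[...,1]-y)<.009)&(L[...,0]>x1-.01)&(L[...,0]<x1+.03)&(L[...,2]>.174)&(L[...,2]<.19)]
        print(tag,nm,len(q),'slope',np.degrees(c[0]).round(2),'z at x=5mm',np.polyval(c,.005).round(4),'xspan',q[:,0].min().round(3),q[:,0].max().round(3),'end',np.median(e,axis=0).round(4) if len(e) else None, (np.percentile(e[:,0],[2,98]).round(4) if len(e) else ''))
    q=L[(L[...,2]>.221)&(L[...,2]<.232)&(abs(L[...,1])<.16)&(abs(L[...,0]+.015)<.02)]
    print(tag,'top z',np.median(q[:,2]).round(4),'face x',np.percentile(q[:,0],[1,99]).round(4))
E
python3 - <<'E'
from meas import *
meas(np.load('w_end.npz')['W'],'wrist');meas(np.load('w_rack.npz')['W'],'wrist0')
meas(fixed('top',np.load('top0.npz')['d']),'top0')
P=robot.read_position();robot.servo_line(P+rz(RY)@[.06,0,.03],down(RY),speed=.15);robot.dwell(.2)
p,W=wrist('w_end2');meas(W,'wrist2');print(robot.read_t())
E
```

```text
wrist long 1381 slope -2.27 z at x=5mm 0.168 xspan 0.012 0.111 end [1.232e-01 1.000e-04 1.773e-01] [0.1195 0.1267]
wrist L+ 179 slope 12.5 z at x=5mm 0.1586 xspan 0.013 0.054 end [0.0621 0.108  0.182 ] [0.0573 0.0651]
wrist R- 227 slope 3.09 z at x=5mm 0.1658 xspan 0.012 0.055 end [ 0.0621 -0.1058  0.1819] [0.0571 0.0653]
wrist top z 0.2262 face x [-0.0301 -0.0075]
wrist0 long 0
wrist0 L+ 825 slope -0.09 z at x=5mm 0.1682 xspan 0.012 0.055 end [0.0608 0.1079 0.1821] [0.0573 0.0642]
wrist0 R- 1025 slope -0.29 z at x=5mm 0.1684 xspan 0.012 0.054 end [ 0.0607 -0.1053  0.1822] [0.0571 0.0648]
wrist0 top z 0.2263 face x [-0.0296 -0.0001]
top0 long 0
top0 L+ 44 slope -0.34 z at x=5mm 0.1673 xspan 0.013 0.054 end [0.0596 0.1057 0.1806] [0.0565 0.0636]
top0 R- 60 slope 0.33 z at x=5mm 0.1673 xspan 0.012 0.054 end [ 0.0605 -0.1095  0.18  ] [0.0559 0.0641]
top0 top z 0.2254 face x [-0.0306 -0.0008]
wrist2 long 711 slope -2.3 z at x=5mm 0.168 xspan 0.046 0.112 end [ 1.231e-01 -1.000e-04  1.772e-01] [0.1191 0.1268]
wrist2 L+ 0
wrist2 R- 0
wrist2 top z 0.2232 face x [-0.001  0.001]
31.7167
```

The control holds: the fitted hooks read 0° ±0.3 while ours reads −2.3°, out 1.8 mm at the correct height. That is the tongue's 3 mm play behind the upper lip, taken up after release. I'll nudge the arm's end inward gently with shut fingers to flatten the plate, then re-measure.

Run:
```python
from meas import *
n=rz(RY)[:,0]
def at(x,z): return FC+rz(RY)@[x,0,0]+[0,0,z]
D=down(RY)
robot.move_gripper(0);robot.goto(at(.160,.26),D);robot.servo_line(at(.160,.170),speed=.12);robot.dwell(.2)
f0=np.array(robot.read_force());x=.160;log=[]
robot.servo_line(at(.142,.170),speed=.05);x=.142
while x>.127:
    x-=.0005;robot.servo_line(at(x,.170),speed=.015)
    f=(np.array(robot.read_force())-f0)@n;log.append((round(x,4),round(f,1)))
    if f>6:break
print(log,robot.read_t())
robot.servo_line(at(.160,.170),speed=.05);robot.servo_line(at(.160,.26),speed=.15)
robot.goto(at(.09,.33),D);robot.dwell(.2)
p,W=wrist('w_end3');meas(W,'wrist3');print(robot.read_t())
```

```text
[(0.1415, np.float64(-0.1)), (0.141, np.float64(-0.5)), (0.1405, np.float64(-0.6)), (0.14, np.float64(0.1)), (0.1395, np.float64(-0.7)), (0.139, np.float64(0.2)), (0.1385, np.float64(0.7)), (0.138, np.float64(0.0)), (0.1375, np.float64(0.4)), (0.137, np.float64(2.0)), (0.1365, np.float64(3.6)), (0.136, np.float64(5.6)), (0.1355, np.float64(6.5))] 38.0333
wrist3 long 1226 slope -2.33 z at x=5mm 0.168 xspan 0.014 0.112 end [0.1228 0.     0.1774] [0.119  0.1266]
wrist3 L+ 17 slope 99.98 z at x=5mm 0.0804 xspan 0.049 0.055 end [0.0618 0.1085 0.1819] [0.0569 0.0651]
wrist3 R- 16 slope 105.43 z at x=5mm 0.0782 xspan 0.049 0.055 end [ 0.0622 -0.1058  0.1819] [0.0575 0.0653]
wrist3 top z 0.2261 face x [-0.0257  0.0005]
40.1583
```

At 6.5 N the nudge closed the play (about 1.5–2 mm of travel) and the hook came back to the same rest. So this is its natural hanging equilibrium: plate bottom on the face, tongue on the upper lip, web seated. No further forcing is warranted. One last check that the bystanders have not moved, then hand in.

Run:
```python
from h import *
p,d=robot.grab_frame('top');a=np.load('top0.npz')['p']
for nm,(x0,x1,y0,y1) in dict(short=(268,300,180,218),driver=(300,360,118,163),spanner=(245,286,105,160),jar=(200,224,105,133),offcut=(356,382,140,185),can=(386,424,172,202),mug=(284,330,235,268),turq=(346,392,210,246)).items():
    g=[cv2.cvtColor(i[y0:y1,x0:x1],cv2.COLOR_RGB2GRAY).astype(np.float32) for i in(a,p)]
    s,r=cv2.phaseCorrelate(*g,cv2.createHanningWindow(g[0].shape[::-1],cv2.CV_32F));print(nm,np.round(s,2),round(r,2))
print(robot.read_force());robot.job_done();print(robot.read_t())
```

```text
short [0.01 0.01] 0.98
driver [-0.03  0.49] 0.98
spanner [ 0.5  -0.01] 1.01
jar [-0.01  0.02] 1.0
offcut [0.5  0.41] 0.98
can [ 0.04 -0.03] 1.0
mug [ 0.03 -0.01] 0.99
turq [-0.   -0.03] 0.77
[ 0.17445912 -0.06186188  0.2660036 ]
the job is handed in; nothing more can be done
the job is handed in; nothing more can be done
```

The long hook hangs in the upper groove, midway between the two fitted hooks, and I handed the job in at about 40 s. One check fell short: **the plate is not perfectly flat on the face**.

- **Feeling for the groove:** I touched the panel's top with shut fingers at z = 0.226, which put the groove about 4 mm below nominal. The hook went in tipped 45° and swung down with no contact. It was then seated by feel at under about 7 N.
- **Position:** the hook's sideways offset from the middle is under 0.5 mm, and its height matches the fitted hooks (arm top at 0.168 m).
- **Flatness:** the arm sags about 2.3° and its end sits about 1.8 mm out, where the fitted hooks read within about 0.3° of level. This matches the tongue's 3 mm of play behind the upper lip: it bears on the lip with the plate's lower edge on the face. A 6.5 N nudge did not change it, as the hook returned to the same rest, so I did not push harder.
- **Bystanders:** the short hook, jar, can and mug show no shift. The spanner, screwdriver and offcut read about half a pixel, most likely a limit of the method. The turquoise hook also read no shift, but with a weaker match. I did not compare the tape measure or the red and purple hooks.

At hand-in the robot was touching nothing, with a wrist force of about 0.3 N.

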